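# Find the socket key that was left on and release it

### The job

One of the four identical keys on the bench's socket box has been left latched down. With a fingertip, tap all four keys lightly, one at a time from the robot's left to its right, to find it; only then press the latched key gently down until it lets go and springs back up level with the others. Do not push any free key in, lift nothing, and leave the jar, lockring and screwdriver where they are.

Things in the scene. Friction and masses are not known exactly. Their poses are not given: they have to be found in the camera images.
- box: Grey steel switched-socket box screwed to the bench, 150 (x) x 250 (y) x 50 mm high; origin at the centre of its underside, z up, its front (-x) faces the robot, turned up to 17 degrees. Four keys stand in a row along its y on the front half of the top; behind each key, on the rear half, is the flush round socket it feeds (black disc 42 mm across, 2 mm high).
- slot1 (a point): Fixed point on the box's top face under the centre of the first (leftmost) key place, counted from the robot's left (+y end of the box) to its right; 50 mm above the bench. Places are 52 mm apart.
- slot2 (a point): Fixed point on the box's top face under the centre of the second key place, counted from the robot's left (+y end of the box) to its right; 50 mm above the bench. Places are 52 mm apart.
- slot3 (a point): Fixed point on the box's top face under the centre of the third key place, counted from the robot's left (+y end of the box) to its right; 50 mm above the bench. Places are 52 mm apart.
- slot4 (a point): Fixed point on the box's top face under the centre of the fourth (rightmost) key place, counted from the robot's left (+y end of the box) to its right; 50 mm above the bench. Places are 52 mm apart.
- mod_a: One key unit: a spring key in the middle of a black bezel 48 x 42 x 3 mm on the box's top; origin at the centre of the bezel's underside, at one of the four places (which unit is at which place changes).
- key_a_top (a point): Centre of the top face of the key of mod_a: a flat ivory key 36 (x) x 30 (y) mm; free, its top is 15 mm above the box's top (65 mm above the bench); latched, 6 mm lower.
- key_a (a joint): How far the key of mod_a is down (m): 0 free and fully up, 0.006 latched, 0.009 bottomed. Free key: a spring, starts to give at 1.5 N, then 0.6 N per mm, so 4.2 N pushes it 4.5 mm in, which counts as having been pushed in. Latched key: hardly gives (under 1 mm) below 4 N, lets go when pushed about 2 to 2.5 mm further down (5 to 7 N; bottomed, 3 mm further, is sure) and rises fully when the finger leaves it.
- mod_b: One key unit: a spring key in the middle of a black bezel 48 x 42 x 3 mm on the box's top; origin at the centre of the bezel's underside, at one of the four places (which unit is at which place changes).
- key_b_top (a point): Centre of the top face of the key of mod_b: a flat ivory key 36 (x) x 30 (y) mm; free, its top is 15 mm above the box's top (65 mm above the bench); latched, 6 mm lower.
- key_b (a joint): How far the key of mod_b is down (m): 0 free and fully up, 0.006 latched, 0.009 bottomed. Free key: a spring, starts to give at 1.5 N, then 0.6 N per mm, so 4.2 N pushes it 4.5 mm in, which counts as having been pushed in. Latched key: hardly gives (under 1 mm) below 4 N, lets go when pushed about 2 to 2.5 mm further down (5 to 7 N; bottomed, 3 mm further, is sure) and rises fully when the finger leaves it.
- mod_c: One key unit: a spring key in the middle of a black bezel 48 x 42 x 3 mm on the box's top; origin at the centre of the bezel's underside, at one of the four places (which unit is at which place changes).
- key_c_top (a point): Centre of the top face of the key of mod_c: a flat ivory key 36 (x) x 30 (y) mm; free, its top is 15 mm above the box's top (65 mm above the bench); latched, 6 mm lower.
- key_c (a joint): How far the key of mod_c is down (m): 0 free and fully up, 0.006 latched, 0.009 bottomed. Free key: a spring, starts to give at 1.5 N, then 0.6 N per mm, so 4.2 N pushes it 4.5 mm in, which counts as having been pushed in. Latched key: hardly gives (under 1 mm) below 4 N, lets go when pushed about 2 to 2.5 mm further down (5 to 7 N; bottomed, 3 mm further, is sure) and rises fully when the finger leaves it.
- mod_d: One key unit: a spring key in the middle of a black bezel 48 x 42 x 3 mm on the box's top; origin at the centre of the bezel's underside, at one of the four places (which unit is at which place changes).
- key_d_top (a point): Centre of the top face of the key of mod_d: a flat ivory key 36 (x) x 30 (y) mm; free, its top is 15 mm above the box's top (65 mm above the bench); latched, 6 mm lower.
- key_d (a joint): How far the key of mod_d is down (m): 0 free and fully up, 0.006 latched, 0.009 bottomed. Free key: a spring, starts to give at 1.5 N, then 0.6 N per mm, so 4.2 N pushes it 4.5 mm in, which counts as having been pushed in. Latched key: hardly gives (under 1 mm) below 4 N, lets go when pushed about 2 to 2.5 mm further down (5 to 7 N; bottomed, 3 mm further, is sure) and rises fully when the finger leaves it.
- jar_mid (a point): Loose pale translucent jar with black lid, 54 mm across, 62 mm high, standing beside the box's left end; this point is half-way up. To be left alone.
- lockring_mid (a point): Loose steel lockring lying flat beside the box's right end, 48 mm across, 12 mm high; this point is its centre. To be left alone.
- driver_grip (a point): Loose screwdriver with a blue handle, lying on the bench in front of the box, between it and the robot, about 30 mm high; this point is in its handle. To be left alone.

How it is judged:
By the outcome, as a careful person would: the job done as asked, in the order asked, and still so for the second after the job is handed in, with the robot touching nothing.
It also fails if it takes over 51 s, if anything falls off the work surface, if the arm or the gripper's body presses on something with over 40 N, if the wrist force passes 120 N, or if a joint passes its speed limit or range.

### The arm

A 6-joint arm with a two-finger parallel gripper is mounted at the origin on the work surface. World frame = base frame: x ahead of the robot, y to its left, z up, the work surface at z = 0. Lengths are in m, angles in rad, forces in N, time in s.
With the tool pointing down it reaches from about 0.35 to 1 m from the base axis. Payload 7.1 kg.
Tool frame: the origin (TCP) lies between the finger pads; the fingertips stand 14 mm ahead of it and the grasp point (between the pads) lies 5 mm behind it; z points along the fingers, y is the line along which they close (so a half turn about z gives the same grasp; the last joint's range is limited). The gripper opens to 85 mm and grips with 20 to 120 N. Pads are 22 mm wide; open, the fingers measure 114 mm over their backs; the gripper's body (76 mm by 85 mm) begins 54 mm behind the grasp point. The pads swing forward as they close: fully open they stand 13 mm farther back than shut.
Start: joints at [-1.256, 0.423, 1.63, -0, 1.089, -0.019], TCP at [0.205, -0.59, 0.217] pointing down, gripper open.
Joint ranges: [-3, 3], [-0.9, 2.11], [0.09, 2.58], [-1.31, 4.45], [0.11, 2.69], [-2.54, 2.54]. Speed limits (rad/s): [2.39, 2.39, 3.01, 3.14, 3.14, 3.14].

### API

Orientations are given as a unit quaternion [w, x, y, z].
In Python, from station import sensors, eyes, workorder gives the robot as it stands.
- The arm moves only by the tool arm_command, never from a script. Its argument "deltas" is a list of rows, each an object of numbers: "dx", "dy", "dz": the shift along the tool's x, y, z in cm; "roll": the turn about the tool's z in rad; "claw": the opening in per cent of the stroke, from 0 (shut) to 100 (fully open). In form: [{"dx": .., "dy": .., "dz": .., "roll": .., "claw": ..}, ...]. A call has 1 to 12 rows; each row is the pose to reach, as a shift and turn from the pose commanded when the call began, along the tool's axes at that moment; what a row does not reach only later rows make up. A row lasts 1/10 s, in which the tool goes at most 50 mm and 8.59 degrees, less where a joint would pass 70% of its speed; a pose out of reach is approached as far as the arm can. A call with a gripper value outside its range is refused whole. The fingers move at their own pace and stop on an object; "force" is the grip in N (left out, the last holds). Time passes only in rows, so rows that repeat a pose let the fingers close. It gives the time, the measured TCP pose, the force, the opening and the grip force at its end, in the units of the state.
- sensors.get_state(): the state, without advancing time (a new reading comes with each control period).
- eyes.read_camera(name): name is "side" or "top"; returns a dict with "pixels" (400x640x3 uint8, red, green, blue), "z_map" (400x640 float32, m along the optical axis (not along the pixel's ray), 0 where there is no reading), "camera_matrix" (3x3 intrinsics, pixels), "T" (4x4, takes a point from camera to world coordinates). Camera axes: x right, y up, looking along -z (the intrinsics and any distortion apply to the point x, -y, -z); pixel columns grow to the right and rows downward; lengths in m; the calibration is good to about 2 mm. A picture is of the moment at which its call begins.
- workorder.sign_off(): hands the job in; it is judged then, once.
The state is a dict: "t": time; "q": joint angles; "qd": joint speeds; "effort": joint torques, N m; "eef_pos": TCP position; "ee_rot": TCP orientation; "force": force on the tool from outside, world axes, zero at the start; "wrist_torque": the same for the moment, N m; "finger_gap": finger opening in m; "finger_force": force on a finger pad.
Only numpy, scipy, OpenCV 4.12 (cv2) and the standard library are available. Lean on these libraries where they do the work, as an engineer would, in place of code of your own. Each camera call takes 0.05 s, during which the arm holds its last target. There are 200 camera calls.

## Working session

There is one attempt and no reset: what is moved stays moved. The work goes in short steps, Python scripts to look and compute and a tool call to move; the robot and the scene stay as the last step left them, time stands still between calls to the robot, and variables do not carry over. Pictures are saved under pics/ and viewed, at most 10 in all, crops included, and the job is handed in when it is done.

Besides the shell and the picture viewer there is one more tool, called after "Emit:" as name([rows], argument=value, ...), one row to a line, values as JSON. arm_command: Moves the arm, as the interface text tells. Its arguments: {"type":"object","properties":{"deltas":{"type":"array","items":{"type":"object","properties":{"dx":{"type":"number"},"dy":{"type":"number"},"dz":{"type":"number"},"roll":{"type":"number"},"claw":{"type":"number"}}}},"force":{"type":"number"}},"required":["deltas"]}

```bash
mkdir -p pics
cat > h.py <<'E'
import numpy as np, cv2
from station import sensors, eyes, workorder
def cam(n): return eyes.read_camera(n)
def pts(c):
    K=c["camera_matrix"];z=c["z_map"];v,u=np.mgrid[:400,:640]
    p=np.stack([(u-K[0,2])/K[0,0]*z,-(v-K[1,2])/K[1,1]*z,-z,np.ones_like(z)],-1)
    return (p@c["T"].T)[...,:3]
E
python3 - <<'E'
from h import *
s=sensors.get_state();print({k:np.round(v,4).tolist() for k,v in s.items()})
a=cam("side");b=cam("top")
cv2.imwrite("pics/1.png",a["pixels"][...,::-1]);cv2.imwrite("pics/2.png",b["pixels"][...,::-1])
np.savez("c.npz",**{n+k:v for n,c in(("s",a),("t",b)) for k,v in c.items()})
for c in(a,b):print(c["camera_matrix"],c["T"].round(3), [k for k in c])
for c in (a,b):
    P=pts(c);print(P[200,320],P[300,320])
E
```

```text
{'t': 0.0, 'q': [-1.256, 0.4238, 1.6307, -0.0, 1.0886, -0.019], 'qd': [-0.0017, 0.0014, 0.0003, 0.0008, 0.0003, -0.0011], 'effort': [0.0021, -55.737, -28.174, 0.0002, 0.0074, 0.0], 'eef_pos': [0.2046, -0.5899, 0.2159], 'ee_rot': [-0.0008, 0.9861, 0.1661, -0.0001], 'force': [-0.3337, 0.1116, 0.2215], 'wrist_torque': [0.0007, 0.0194, -0.0312], 'finger_force': 0.0, 'finger_gap': 0.0854}
[[450.6646708    0.         317.4590829 ]
 [  0.         450.6646708  197.02096814]
 [  0.           0.           1.        ]] [[ 0.96   0.212 -0.185  0.391]
 [-0.281  0.725 -0.629 -0.519]
 [ 0.001  0.656  0.755  0.729]
 [ 0.     0.     0.     1.   ]] ['pixels', 'z_map', 'camera_matrix', 'T']
[[403.01789685   0.         319.11716712]
 [  0.         403.01789685 204.15168448]
 [  0.           0.           1.        ]] [[ 0.007  0.982 -0.189  0.389]
 [-1.     0.007  0.003  0.046]
 [ 0.004  0.189  0.982  1.008]
 [ 0.     0.     0.     1.   ]] ['pixels', 'z_map', 'camera_matrix', 'T']
[0.55683089 0.02638175 0.06408957] [ 0.49810129 -0.1716225   0.04881058]
[0.58341054 0.04070791 0.04923341] [ 0.34492282  0.03891317 -0.00218209]
```

View pics/1.png

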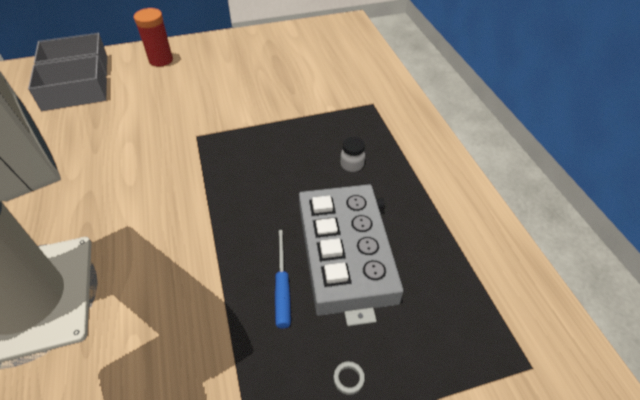

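View pics/2.png

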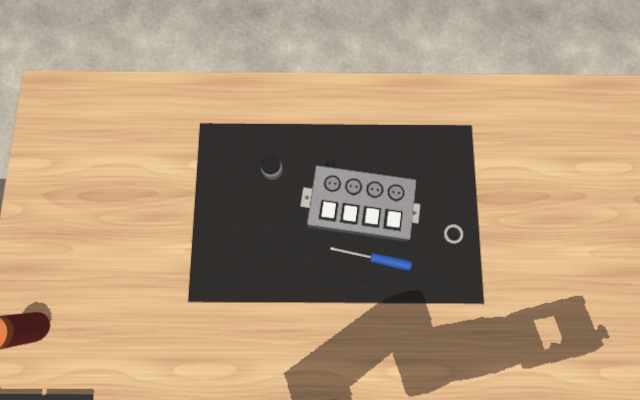

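The side view shows the keys at about (322,204), (326,226), (331,247) and (336,272). The top view has them at (329,210), (350,213), (372,216) and (394,219). The screwdriver is in front of the box, the jar to its left and the ring to its right.

Run:
```python
from h import *
d=np.load("c.npz")
for n,box in(("t",(195,235,315,410)),("s",(190,290,300,355))):
    c={k[1:]:d[k] for k in d if k[0]==n};P=pts(c)
    m=(c["pixels"].min(-1)>195).astype(np.uint8);w=np.zeros_like(m);r=box;w[r[0]:r[1],r[2]:r[3]]=m[r[0]:r[1],r[2]:r[3]]
    N,L,S,C=cv2.connectedComponentsWithStats(w)
    K=c["camera_matrix"];T=c["T"]
    for i in range(1,N):
        if S[i,4]<40: continue
        u,v=C[i];ray=T[:3,:3]@[(u-K[0,2])/K[0,0],-(v-K[1,2])/K[1,1],-1]
        g=lambda z:T[:3,3]+ray*(z-T[2,3])/ray[2]
        e=cv2.erode((L==i).astype(np.uint8),np.ones((3,3)))>0
        q=P[e];print(n,C[i].round(1),S[i,4],"ray z65",g(.065).round(4),"depth med",np.median(q,0).round(4))
```

```text
t [328.3 209.5] 173 ray z65 [0.5573 0.0209 0.065 ] depth med [0.5564 0.0216 0.0649]
t [349.8 213.1] 169 ray z65 [ 0.5491 -0.0302  0.065 ] depth med [ 0.55   -0.0309  0.059 ]
t [371.8 215.9] 173 ray z65 [ 0.5427 -0.0822  0.065 ] depth med [ 0.5426 -0.0825  0.0652]
t [393.6 218.9] 174 ray z65 [ 0.5358 -0.1337  0.065 ] depth med [ 0.5357 -0.1345  0.0648]
s [321.8 202. ] 214 ray z65 [0.5585 0.0197 0.065 ] depth med [0.5582 0.0199 0.0648]
s [326.1 225.2] 232 ray z65 [ 0.5499 -0.0364  0.065 ] depth med [ 0.5514 -0.0321  0.059 ]
s [330.7 246. ] 270 ray z65 [ 0.5442 -0.0833  0.065 ] depth med [ 0.5441 -0.0834  0.0651]
s [335.7 270.9] 307 ray z65 [ 0.537  -0.1347  0.065 ] depth med [ 0.537  -0.1346  0.065 ]
```

Both views put the key tops near z 0.065, with key 2 about 6 mm lower. The 52 mm spacing and the box yaw of about -0.14 rad check out. I'll close the gripper and move above key 1, with the finger line along the key's x.

Emit:
arm_command([
  {"dx": 53.3,"dy": -46.1,"dz": 0,"roll": -1.1,"claw": 0},
  {"dx": 53.3,"dy": -46.1,"dz": 0,"roll": -1.1,"claw": 0},
  {"dx": 53.3,"dy": -46.1,"dz": 0,"roll": -1.1,"claw": 0},
  {"dx": 53.3,"dy": -46.1,"dz": 0,"roll": -1.1,"claw": 0},
  {"dx": 53.3,"dy": -46.1,"dz": 0,"roll": -1.1,"claw": 0},
  {"dx": 53.3,"dy": -46.1,"dz": 0,"roll": -1.1,"claw": 0},
  {"dx": 53.3,"dy": -46.1,"dz": 0,"roll": -1.1,"claw": 0},
  {"dx": 53.3,"dy": -46.1,"dz": 0,"roll": -1.1,"claw": 0},
  {"dx": 53.3,"dy": -46.1,"dz": 0,"roll": -1.1,"claw": 0},
  {"dx": 53.3,"dy": -46.1,"dz": 0,"roll": -1.1,"claw": 0},
  {"dx": 53.3,"dy": -46.1,"dz": 0,"roll": -1.1,"claw": 0},
  {"dx": 53.3,"dy": -46.1,"dz": 0,"roll": -1.1,"claw": 0},
])

```text
t: 1.3
eef_pos: [0.5055, -0.0689, 0.2166]
ee_rot: [-0.0, 0.754, 0.657, -0.0]
force: [0.8, -0.2, 0.5]
finger_gap: 0.0003
finger_force: 0.0
```

Emit:
arm_command([
  {"dx": 9.6,"dy": 4.0,"dz": 4},
  {"dx": 9.6,"dy": 4.0,"dz": 8},
  {"dx": 9.6,"dy": 4.0,"dz": 10},
  {"dx": 9.6,"dy": 4.0,"dz": 10},
  {"dx": 9.6,"dy": 4.0,"dz": 10},
  {"dx": 9.6,"dy": 4.0,"dz": 10},
])

```text
schema error: expected keys dx, dy, dz, roll, claw
```

Run:
```python
from h import *
s=sensors.get_state();print({k:np.round(s[k],4).tolist() for k in("t","q","eef_pos","ee_rot","force")})
c=cam("side");P=pts(c);cv2.imwrite("pics/3.png",cv2.resize(c["pixels"][100:320,200:470,::-1],None,fx=2.5,fy=2.5))
```

```text
{'t': 1.3, 'q': [-0.1588, 0.2549, 1.8809, -0.0001, 1.006, -0.0219], 'eef_pos': [0.5055, -0.0689, 0.2166], 'ee_rot': [-0.0, 0.7538, 0.6571, -0.0001], 'force': [0.7716, -0.2337, 0.5382]}
```

View pics/3.png

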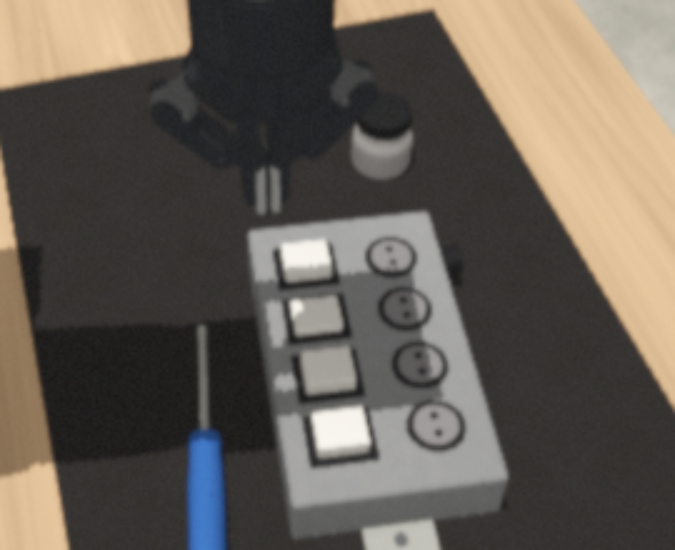

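The picture shows the closed fingertips at about crop (268,212), still behind and above the box. The jar is at (382,140), clear of the fingers, and all keys are untouched. The last move was refused because some fields were missing, so I'll resend it in full.

Emit:
arm_command([
  {"dx": 9.6,"dy": 4.0,"dz": 4,"roll": 0,"claw": 0},
  {"dx": 9.6,"dy": 4.0,"dz": 8,"roll": 0,"claw": 0},
  {"dx": 9.6,"dy": 4.0,"dz": 10,"roll": 0,"claw": 0},
  {"dx": 9.6,"dy": 4.0,"dz": 10,"roll": 0,"claw": 0},
  {"dx": 9.6,"dy": 4.0,"dz": 10,"roll": 0,"claw": 0},
  {"dx": 9.6,"dy": 4.0,"dz": 10,"roll": 0,"claw": 0},
])

```text
t: 1.95
eef_pos: [0.5583, 0.018, 0.1181]
ee_rot: [0.001, 0.754, 0.657, 0.001]
force: [0.3, -0.1, 0.2]
finger_gap: 0.0
finger_force: 0.0
```

Run:
```python
from h import *
s=sensors.get_state();print({k:np.round(s[k],4).tolist() for k in("t","eef_pos","ee_rot","force")})
R=np.array([[.1366,.9906],[.9906,-.1366]])
for k in[(.558,.0205),(.551,-.031),(.5435,-.083),(.5365,-.1345)]:print((R@(np.array(k)-s["eef_pos"][:2])*100).round(2))
c=cam("top");cv2.imwrite("pics/4.png",cv2.resize(c["pixels"][130:290,230:480,::-1],None,fx=3,fy=3))
```

```text
{'t': 1.95, 'eef_pos': [0.5583, 0.018, 0.1181], 'ee_rot': [0.0007, 0.754, 0.6569, 0.0006], 'force': [0.2939, -0.1074, 0.2088]}
[ 0.24 -0.06]
[-4.95 -0.05]
[-10.21  -0.08]
[-15.4   -0.07]
```

View pics/4.png

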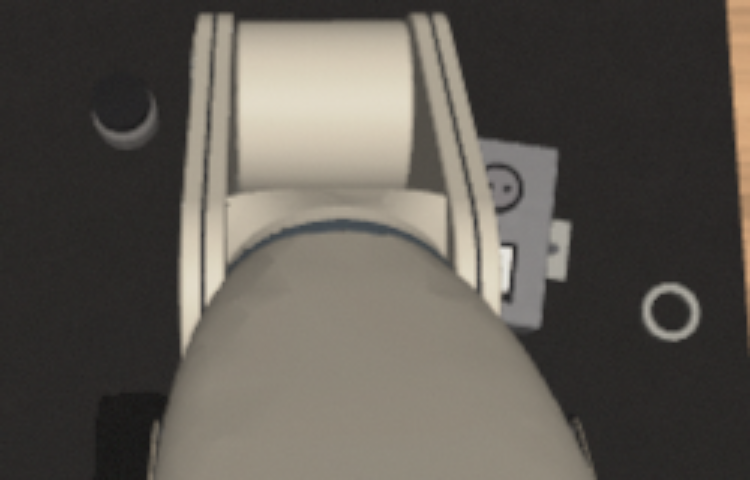

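The arm hides most of the box in the top view; the jar at (125,110) and ring at (670,312) have not moved. The fingertip is within 3 mm of key 1's centre, so I'll go down slowly.

Emit:
arm_command([
  {"dx": 0.2,"dy": 0,"dz": 2,"roll": 0,"claw": 0},
  {"dx": 0.2,"dy": 0,"dz": 3,"roll": 0,"claw": 0},
  {"dx": 0.2,"dy": 0,"dz": 3.5,"roll": 0,"claw": 0},
  {"dx": 0.2,"dy": 0,"dz": 3.5,"roll": 0,"claw": 0},
  {"dx": 0.2,"dy": 0,"dz": 3.5,"roll": 0,"claw": 0},
])

```text
t: 2.5
eef_pos: [0.5583, 0.0204, 0.0824]
ee_rot: [0.0, 0.754, 0.657, 0.0]
force: [0.8, 0.8, 1.3]
finger_gap: 0.0001
finger_force: 0.0
```

Emit:
arm_command([
  {"dx": 0,"dy": 0,"dz": 0.1,"roll": 0,"claw": 0},
  {"dx": 0,"dy": 0,"dz": 0.1,"roll": 0,"claw": 0},
  {"dx": 0,"dy": 0,"dz": 0.1,"roll": 0,"claw": 0},
])

```text
t: 2.8
eef_pos: [0.5581, 0.0207, 0.0809]
ee_rot: [0.0, 0.754, 0.657, 0.0]
force: [0.4, -1.4, -0.5]
finger_gap: 0.0001
finger_force: 0.0
```

Run:
```python
from h import *
s=sensors.get_state();print(s["force"],s["eef_pos"],s["effort"])
```

```text
[ 0.40544934 -1.37385993 -0.4766261 ] [0.55808142 0.02070689 0.08093277] [-3.08464444e-02 -5.32852650e+01 -1.99627733e+01 -9.41272665e-04
 -1.34234215e-03 -3.30713829e-04]
```

Emit:
arm_command([
  {"dx": 0,"dy": 0,"dz": 0.1,"roll": 0,"claw": 0},
  {"dx": 0,"dy": 0,"dz": 0.2,"roll": 0,"claw": 0},
  {"dx": 0,"dy": 0,"dz": 0.2,"roll": 0,"claw": 0},
  {"dx": 0,"dy": 0,"dz": 0.2,"roll": 0,"claw": 0},
])

```text
t: 3.2
eef_pos: [0.5579, 0.0207, 0.0786]
ee_rot: [-0.0, 0.754, 0.657, -0.0]
force: [-0.7, -0.9, 0.5]
finger_gap: 0.0001
finger_force: 0.0
```

Emit:
arm_command([
  {"dx": 0,"dy": 0,"dz": 0.1,"roll": 0,"claw": 0},
  {"dx": 0,"dy": 0,"dz": 0.1,"roll": 0,"claw": 0},
  {"dx": 0,"dy": 0,"dz": 0.1,"roll": 0,"claw": 0},
])

```text
t: 3.5
eef_pos: [0.5579, 0.0207, 0.0777]
ee_rot: [-0.0, 0.754, 0.657, -0.0]
force: [0.4, -0.3, 0.5]
finger_gap: 0.0001
finger_force: 0.0
```

Emit:
arm_command([
  {"dx": 0,"dy": 0,"dz": 0.1,"roll": 0,"claw": 0},
  {"dx": 0,"dy": 0,"dz": 0.1,"roll": 0,"claw": 0},
  {"dx": 0,"dy": 0,"dz": 0.1,"roll": 0,"claw": 0},
])

```text
t: 3.8
eef_pos: [0.558, 0.0207, 0.0767]
ee_rot: [-0.0, 0.754, 0.657, -0.0]
force: [0.2, 0.2, -0.4]
finger_gap: 0.0001
finger_force: 0.0
```

```bash
cat > f.py <<'E'
from h import *
s=sensors.get_state();print({k:np.round(s[k],4).tolist() for k in("t","eef_pos","force","wrist_torque","effort","qd")})
E
python3 f.py; python3 f.py
```

```text
{'t': 3.8, 'eef_pos': [0.558, 0.0207, 0.0767], 'force': [0.2345, 0.2357, -0.4383], 'wrist_torque': [-0.0084, -0.0339, 0.0322], 'effort': [0.0003, -53.3779, -19.6881, 0.0001, -0.0003, 0.0], 'qd': [0.0007, 0.0015, 0.0005, 0.0006, 0.0015, -0.0015]}
{'t': 3.8, 'eef_pos': [0.558, 0.0207, 0.0767], 'force': [0.2345, 0.2357, -0.4383], 'wrist_torque': [-0.0084, -0.0339, 0.0322], 'effort': [0.0003, -53.3779, -19.6881, 0.0001, -0.0003, 0.0], 'qd': [0.0007, 0.0015, 0.0005, 0.0006, 0.0015, -0.0015]}
```

Run:
```python
from h import *
c=cam("side");cv2.imwrite("pics/5.png",cv2.resize(c["pixels"][150:260,260:400,::-1],None,fx=5,fy=5,interpolation=cv2.INTER_CUBIC))
P=pts(c);print(P[200:212:2,312:336:3,2].round(3))
```

```text
[[0.062 0.064 0.067 0.068 0.065 0.064 0.065 0.051]
 [0.056 0.063 0.066 0.067 0.067 0.064 0.065 0.053]
 [0.054 0.066 0.064 0.064 0.064 0.065 0.729 0.053]
 [0.054 0.064 0.065 0.065 0.065 0.065 0.065 0.055]
 [0.055 0.065 0.065 0.062 0.066 0.061 0.062 0.053]
 [0.052 0.062 0.061 0.062 0.058 0.056 0.055 0.053]]
```

View pics/5.png

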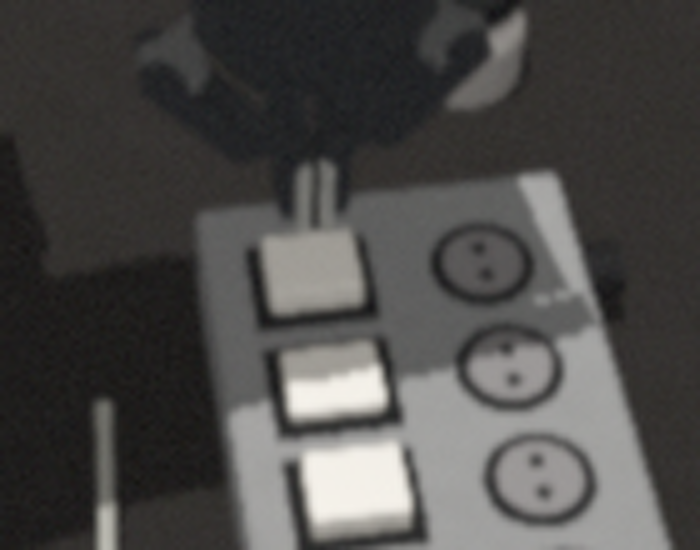

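The fingertips' lower end shows at about crop (316,228), just beyond key 1's far edge, and not over the key's centre. I'll check the fingertip's 3D position from depth.

Run:
```python
from h import *
c=cam("side");P=pts(c)
for v in range(178,202,2):print(v,[tuple((P[v,u]*1000).round(0).astype(int)) for u in(319,321,323,325,327)])
print(sensors.get_state()["eef_pos"])
```

```text
178 [(np.int64(549), np.int64(9), np.int64(147)), (np.int64(553), np.int64(9), np.int64(144)), (np.int64(559), np.int64(17), np.int64(135)), (np.int64(560), np.int64(8), np.int64(144)), (np.int64(564), np.int64(7), np.int64(144))]
180 [(np.int64(549), np.int64(9), np.int64(141)), (np.int64(553), np.int64(8), np.int64(140)), (np.int64(560), np.int64(18), np.int64(128)), (np.int64(560), np.int64(7), np.int64(140)), (np.int64(563), np.int64(5), np.int64(141))]
182 [(np.int64(549), np.int64(8), np.int64(137)), (np.int64(553), np.int64(8), np.int64(135)), (np.int64(558), np.int64(13), np.int64(129)), (np.int64(561), np.int64(9), np.int64(132)), (np.int64(563), np.int64(5), np.int64(136))]
184 [(np.int64(550), np.int64(12), np.int64(127)), (np.int64(554), np.int64(10), np.int64(128)), (np.int64(557), np.int64(9), np.int64(128)), (np.int64(560), np.int64(7), np.int64(129)), (np.int64(566), np.int64(13), np.int64(121))]
186 [(np.int64(551), np.int64(15), np.int64(118)), (np.int64(553), np.int64(9), np.int64(124)), (np.int64(556), np.int64(7), np.int64(125)), (np.int64(561), np.int64(9), np.i
[... 1010 characters left out ...]
int64(13), np.int64(93)), (np.int64(554), np.int64(10), np.int64(95)), (np.int64(558), np.int64(11), np.int64(92)), (np.int64(572), np.int64(43), np.int64(52)), (np.int64(573), np.int64(31), np.int64(65))]
198 [(np.int64(557), np.int64(32), np.int64(63)), (np.int64(560), np.int64(31), np.int64(64)), (np.int64(564), np.int64(29), np.int64(65)), (np.int64(567), np.int64(27), np.int64(66)), (np.int64(571), np.int64(27), np.int64(65))]
200 [(np.int64(555), np.int64(26), np.int64(65)), (np.int64(558), np.int64(25), np.int64(65)), (np.int64(562), np.int64(25), np.int64(64)), (np.int64(566), np.int64(24), np.int64(63)), (np.int64(570), np.int64(23), np.int64(64))]
[0.55798927 0.02065883 0.07673158]
```

Depth puts the fingertip over key 1's centre in x and y, but at z of about 0.091. That is roughly 26 mm above the key, so the tips stand higher than the nominal 14 mm offset implied. I'll go down most of that and measure again.

Emit:
arm_command([
  {"dx": 0,"dy": 0,"dz": 1.0,"roll": 0,"claw": 0},
  {"dx": 0,"dy": 0,"dz": 1.8,"roll": 0,"claw": 0},
  {"dx": 0,"dy": 0,"dz": 1.8,"roll": 0,"claw": 0},
  {"dx": 0,"dy": 0,"dz": 1.8,"roll": 0,"claw": 0},
])

```text
t: 4.3
eef_pos: [0.5576, 0.0207, 0.0581]
ee_rot: [-0.0, 0.754, 0.657, -0.0]
force: [0.0, -0.4, -0.2]
finger_gap: 0.0002
finger_force: 0.0
```

```bash
cat > tip.py <<'E'
from h import *
c=cam("side");P=pts(c);s=sensors.get_state()
e=s["eef_pos"];d=P-e
m=(abs(d[...,0])<.012)&(abs(d[...,1])<.016)&(P[...,2]>.068)&(P[...,2]<.15)
q=P[m]; print("tip low z",np.percentile(q[:,2],[0,2,5]).round(4),"face y",np.median(q[:,1]).round(4),"x",q[:,0].min().round(4),q[:,0].max().round(4),"eef",e.round(4),s["force"].round(2) if hasattr(s["force"],"round") else s["force"])
cv2.imwrite("pics/tip.png",cv2.resize(c["pixels"][150:290,260:400,::-1],None,fx=4,fy=4,interpolation=cv2.INTER_CUBIC))
E
python3 tip.py
```

```text
tip low z [0.076  0.0782 0.0803] face y 0.0097 x 0.5459 0.5696 eef [0.5578 0.0207 0.0584] [ 0.96 -0.79  0.12]
```

Emit:
arm_command([
  {"dx": 0,"dy": 0,"dz": 0.4,"roll": 0,"claw": 0},
  {"dx": 0,"dy": 0,"dz": 0.4,"roll": 0,"claw": 0},
  {"dx": 0,"dy": 0,"dz": 0.4,"roll": 0,"claw": 0},
])

```text
t: 4.65
eef_pos: [0.558, 0.0207, 0.0547]
ee_rot: [-0.0, 0.754, 0.657, -0.0]
force: [-0.2, -0.4, 0.7]
finger_gap: 0.0003
finger_force: 0.0
```

Emit:
arm_command([
  {"dx": 0,"dy": 0,"dz": 0.1,"roll": 0,"claw": 0},
  {"dx": 0,"dy": 0,"dz": 0.1,"roll": 0,"claw": 0},
  {"dx": 0,"dy": 0,"dz": 0.1,"roll": 0,"claw": 0},
])

```text
t: 4.95
eef_pos: [0.558, 0.0206, 0.0538]
ee_rot: [0.0, 0.754, 0.657, 0.0]
force: [0.4, 0.4, 0.1]
finger_gap: 0.0001
finger_force: 0.0
```

```bash
python3 tip.py;python3 f.py
```

```text
tip low z [0.0696 0.073  0.0763] face y 0.0096 x 0.5463 0.57 eef [0.558  0.0207 0.0538] [-0.18  0.44  0.34]
{'t': 5.0, 'eef_pos': [0.558, 0.0207, 0.0538], 'force': [-0.1759, 0.4399, 0.3381], 'wrist_torque': [0.0229, 0.0069, 0.0396], 'effort': [0.0001, -54.2521, -18.3829, -0.0001, 0.0008, -0.0], 'qd': [-0.0001, -0.0004, 0.0011, -0.0006, 0.0012, -0.0023]}
```

Not touching yet, so I'll go on in small steps.

Emit:
arm_command([
  {"dx": 0,"dy": 0,"dz": 0.1,"roll": 0,"claw": 0},
  {"dx": 0,"dy": 0,"dz": 0.2,"roll": 0,"claw": 0},
  {"dx": 0,"dy": 0,"dz": 0.2,"roll": 0,"claw": 0},
  {"dx": 0,"dy": 0,"dz": 0.2,"roll": 0,"claw": 0},
])

```text
t: 5.4
eef_pos: [0.5579, 0.0206, 0.0517]
ee_rot: [-0.0, 0.754, 0.657, -0.0]
force: [0.6, 0.7, -0.5]
finger_gap: -0.0004
finger_force: 0.0
```

Emit:
arm_command([
  {"dx": 0,"dy": 0,"dz": 0.1,"roll": 0,"claw": 0},
  {"dx": 0,"dy": 0,"dz": 0.1,"roll": 0,"claw": 0},
  {"dx": 0,"dy": 0,"dz": 0.1,"roll": 0,"claw": 0},
])

```text
t: 5.7
eef_pos: [0.5579, 0.0207, 0.0507]
ee_rot: [-0.0, 0.754, 0.657, -0.0]
force: [-0.3, 0.7, -0.1]
finger_gap: -0.0003
finger_force: 0.0
```

Emit:
arm_command([
  {"dx": 0,"dy": 0,"dz": 0.1,"roll": 0,"claw": 0},
  {"dx": 0,"dy": 0,"dz": 0.1,"roll": 0,"claw": 0},
  {"dx": 0,"dy": 0,"dz": 0.1,"roll": 0,"claw": 0},
])

```text
t: 6.0
eef_pos: [0.5581, 0.0207, 0.0498]
ee_rot: [0.0, 0.754, 0.657, 0.0]
force: [-0.8, 0.2, 2.1]
finger_gap: 0.0
finger_force: 0.9
```

```bash
python3 f.py; python3 tip.py
```

```text
{'t': 6.0, 'eef_pos': [0.5581, 0.0207, 0.0498], 'force': [-0.77, 0.1863, 2.1169], 'wrist_torque': [-0.0155, 0.0208, 0.0519], 'effort': [-0.0047, -53.5016, -17.9514, -0.0003, -0.0998, 0.0001], 'qd': [0.0006, -0.0004, -0.0009, 0.0008, 0.0001, 0.0014]}
tip low z [0.0684 0.069  0.0722] face y 0.0094 x 0.5463 0.5699 eef [0.558  0.0207 0.0498] [-1.43 -0.39  1.73]
```

View pics/tip.png

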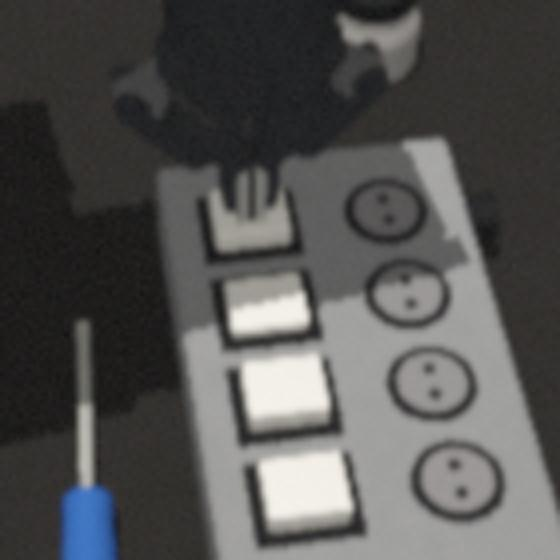

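The fingertip now rests on key 1 at (250,215), with about 2 N at eef z 0.0498. I'll go one more mm to feel its spring, lift, and move to key 2.

Emit:
arm_command([
  {"dx": 0,"dy": 0,"dz": 0.1,"roll": 0,"claw": 0},
  {"dx": 0,"dy": 0,"dz": 0.1,"roll": 0,"claw": 0},
  {"dx": 0,"dy": 0,"dz": 0.1,"roll": 0,"claw": 0},
])

```text
t: 6.35
eef_pos: [0.558, 0.0207, 0.0488]
ee_rot: [0.0, 0.754, 0.657, 0.0]
force: [-0.1, -0.2, 2.1]
finger_gap: 0.0001
finger_force: 1.2
```

```bash
python3 f.py
```

```text
{'t': 6.35, 'eef_pos': [0.558, 0.0207, 0.0488], 'force': [-0.1119, -0.2002, 2.1156], 'wrist_torque': [-0.0413, 0.0167, 0.0088], 'effort': [-0.0099, -53.2108, -17.7246, -0.0015, -0.0959, 0.0004], 'qd': [-0.0012, -0.001, 0.0003, -0.0002, -0.0001, -0.0009]}
```

Emit:
arm_command([
  {"dx": 0,"dy": 0,"dz": -1,"roll": 0,"claw": 0},
  {"dx": 0,"dy": 0,"dz": -2,"roll": 0,"claw": 0},
  {"dx": -2.6,"dy": 0,"dz": -2,"roll": 0,"claw": 0},
  {"dx": -5.2,"dy": 0,"dz": -2,"roll": 0,"claw": 0},
  {"dx": -5.2,"dy": 0,"dz": -1.1,"roll": 0,"claw": 0},
  {"dx": -5.2,"dy": 0,"dz": -0.6,"roll": 0,"claw": 0},
  {"dx": -5.2,"dy": 0,"dz": -0.6,"roll": 0,"claw": 0},
  {"dx": -5.2,"dy": 0,"dz": -0.6,"roll": 0,"claw": 0},
])

```text
t: 7.15
eef_pos: [0.5508, -0.0301, 0.0546]
ee_rot: [-0.0, 0.754, 0.657, -0.0]
force: [0.3, -0.4, -0.6]
finger_gap: -0.0002
finger_force: 0.0
```

```bash
python3 f.py; python3 tip.py
```

```text
{'t': 7.15, 'eef_pos': [0.5508, -0.0301, 0.0546], 'force': [0.2696, -0.3737, -0.6049], 'wrist_torque': [0.0147, -0.0121, -0.0363], 'effort': [-0.2683, -53.3908, -18.029, -0.0053, 0.0052, 0.0056], 'qd': [0.0001, -0.005, -0.0016, -0.0027, -0.0019, -0.0021]}
tip low z [0.0696 0.0743 0.0772] face y -0.0413 x 0.5395 0.563 eef [ 0.551  -0.0301  0.0547] [ 0.1  -0.46 -0.19]
```

Key 1 gave about 1 mm at roughly 2 N, so it is free. Key 2 next.

Emit:
arm_command([
  {"dx": 0,"dy": 0,"dz": 0.3,"roll": 0,"claw": 0},
  {"dx": 0,"dy": 0,"dz": 0.5,"roll": 0,"claw": 0},
  {"dx": 0,"dy": 0,"dz": 0.6,"roll": 0,"claw": 0},
  {"dx": 0,"dy": 0,"dz": 0.6,"roll": 0,"claw": 0},
])

```text
t: 7.6
eef_pos: [0.5507, -0.0308, 0.0485]
ee_rot: [-0.0, 0.754, 0.657, -0.0]
force: [0.8, -0.1, -1.4]
finger_gap: -0.0005
finger_force: 0.0
```

```bash
python3 f.py
```

```text
{'t': 7.6, 'eef_pos': [0.5507, -0.0308, 0.0485], 'force': [0.7663, -0.0932, -1.3541], 'wrist_torque': [-0.0133, 0.0321, -0.0144], 'effort': [0.0552, -53.7755, -17.8594, 0.0016, -0.0257, 0.0006], 'qd': [-0.0022, -0.0055, -0.0011, -0.0, 0.0036, 0.0]}
```

Emit:
arm_command([
  {"dx": 0,"dy": 0,"dz": 0.1,"roll": 0,"claw": 0},
  {"dx": 0,"dy": 0,"dz": 0.2,"roll": 0,"claw": 0},
  {"dx": 0,"dy": 0,"dz": 0.2,"roll": 0,"claw": 0},
  {"dx": 0,"dy": 0,"dz": 0.2,"roll": 0,"claw": 0},
])

```text
t: 8.0
eef_pos: [0.5509, -0.0309, 0.0467]
ee_rot: [0.0, 0.754, 0.657, 0.0]
force: [0.1, -0.4, 0.2]
finger_gap: -0.0003
finger_force: 0.0
```

Emit:
arm_command([
  {"dx": 0,"dy": 0,"dz": 0.1,"roll": 0,"claw": 0},
  {"dx": 0,"dy": 0,"dz": 0.1,"roll": 0,"claw": 0},
  {"dx": 0,"dy": 0,"dz": 0.1,"roll": 0,"claw": 0},
])

```text
t: 8.3
eef_pos: [0.5508, -0.0309, 0.0457]
ee_rot: [-0.0, 0.754, 0.657, -0.0]
force: [0.0, 0.1, 0.3]
finger_gap: -0.0002
finger_force: 0.0
```

```bash
python3 f.py
```

```text
{'t': 8.3, 'eef_pos': [0.5508, -0.0309, 0.0457], 'force': [0.0209, 0.1354, 0.2914], 'wrist_torque': [0.0032, -0.013, 0.0028], 'effort': [-0.0023, -53.9297, -17.6667, -0.0001, -0.0006, -0.0], 'qd': [0.0002, -0.0027, 0.0023, 0.0016, -0.0003, -0.0007]}
```

No contact where a free key would be, so key 2 is low. I'll use half-mm steps to touch it.

Emit:
arm_command([
  {"dx": 0,"dy": 0,"dz": 0.05,"roll": 0,"claw": 0},
  {"dx": 0,"dy": 0,"dz": 0.1,"roll": 0,"claw": 0},
  {"dx": 0,"dy": 0,"dz": 0.1,"roll": 0,"claw": 0},
])

```text
t: 8.6
eef_pos: [0.5508, -0.0308, 0.0447]
ee_rot: [-0.0, 0.754, 0.657, -0.0]
force: [-0.2, 0.6, -0.1]
finger_gap: -0.0003
finger_force: 0.0
```

Emit:
arm_command([
  {"dx": 0,"dy": 0,"dz": 0.05,"roll": 0,"claw": 0},
  {"dx": 0,"dy": 0,"dz": 0.05,"roll": 0,"claw": 0},
  {"dx": 0,"dy": 0,"dz": 0.05,"roll": 0,"claw": 0},
])

```text
t: 8.9
eef_pos: [0.5509, -0.0308, 0.0443]
ee_rot: [0.0, 0.754, 0.657, 0.0]
force: [-0.4, -0.3, 2.5]
finger_gap: -0.0001
finger_force: 1.0
```

```bash
python3 f.py
```

```text
{'t': 8.9, 'eef_pos': [0.5509, -0.0308, 0.0443], 'force': [-0.4157, -0.2851, 2.4559], 'wrist_torque': [-0.0041, 0.0773, 0.0137], 'effort': [-0.0109, -53.0016, -17.5101, -0.0014, -0.1682, -0.0003], 'qd': [-0.0013, 0.0004, -0.0007, 0.0026, -0.0009, 0.0013]}
```

Key 2 touches about 5.7 mm lower, with 2.5 N after half a mm, so it is latched. I still need to tap keys 3 and 4 before pressing it.

Emit:
arm_command([
  {"dx": 0,"dy": 0,"dz": -1.5,"roll": 0,"claw": 0},
  {"dx": 0,"dy": 0,"dz": -2.6,"roll": 0,"claw": 0},
  {"dx": -2.6,"dy": 0,"dz": -2.6,"roll": 0,"claw": 0},
  {"dx": -5.2,"dy": 0,"dz": -2.6,"roll": 0,"claw": 0},
  {"dx": -5.2,"dy": 0,"dz": -1.4,"roll": 0,"claw": 0},
  {"dx": -5.2,"dy": 0,"dz": -0.8,"roll": 0,"claw": 0},
  {"dx": -5.2,"dy": 0,"dz": -0.8,"roll": 0,"claw": 0},
  {"dx": -5.2,"dy": 0,"dz": -0.8,"roll": 0,"claw": 0},
])

```text
t: 9.7
eef_pos: [0.5437, -0.0816, 0.0521]
ee_rot: [-0.0, 0.754, 0.657, -0.0]
force: [-0.2, -0.1, 0.2]
finger_gap: -0.0
finger_force: 0.0
```

Emit:
arm_command([
  {"dx": 0,"dy": 0,"dz": 0.1,"roll": 0,"claw": 0},
  {"dx": 0,"dy": 0,"dz": 0.15,"roll": 0,"claw": 0},
  {"dx": 0,"dy": 0,"dz": 0.15,"roll": 0,"claw": 0},
  {"dx": 0,"dy": 0,"dz": 0.15,"roll": 0,"claw": 0},
])

```text
t: 10.1
eef_pos: [0.5438, -0.0823, 0.0508]
ee_rot: [0.0, 0.754, 0.657, 0.0]
force: [-0.0, 0.3, 0.3]
finger_gap: -0.0003
finger_force: 0.0
```

```bash
python3 f.py
```

```text
{'t': 10.1, 'eef_pos': [0.5438, -0.0823, 0.0508], 'force': [-0.0053, 0.2744, 0.2844], 'wrist_torque': [0.0069, -0.062, -0.0061], 'effort': [0.0608, -53.5647, -17.9052, 0.0016, 0.0006, 0.0007], 'qd': [-0.0021, -0.003, 0.0014, -0.0007, 0.0013, -0.0]}
```

Emit:
arm_command([
  {"dx": 0,"dy": 0,"dz": 0.1,"roll": 0,"claw": 0},
  {"dx": 0,"dy": 0,"dz": 0.15,"roll": 0,"claw": 0},
  {"dx": 0,"dy": 0,"dz": 0.15,"roll": 0,"claw": 0},
  {"dx": 0,"dy": 0,"dz": 0.15,"roll": 0,"claw": 0},
])

```text
t: 10.5
eef_pos: [0.5439, -0.0823, 0.0493]
ee_rot: [0.0, 0.754, 0.657, 0.0]
force: [-0.0, 1.1, 1.8]
finger_gap: -0.0002
finger_force: 1.0
```

```bash
python3 f.py
```

```text
{'t': 10.5, 'eef_pos': [0.5439, -0.0823, 0.0493], 'force': [-0.0198, 1.0914, 1.7618], 'wrist_torque': [0.2153, -0.0094, 0.0018], 'effort': [-0.6733, -52.5441, -17.3676, -0.2335, -0.0191, 0.0012], 'qd': [-0.0008, 0.0, 0.0009, -0.0001, -0.0012, 0.0007]}
```

Key 3 touches at the free height with about 1.8 N. Key 4 next.

Emit:
arm_command([
  {"dx": 0,"dy": 0,"dz": -1.0,"roll": 0,"claw": 0},
  {"dx": 0,"dy": 0,"dz": -2.0,"roll": 0,"claw": 0},
  {"dx": -2.6,"dy": 0,"dz": -2.0,"roll": 0,"claw": 0},
  {"dx": -5.2,"dy": 0,"dz": -2.0,"roll": 0,"claw": 0},
  {"dx": -5.2,"dy": 0,"dz": -1.0,"roll": 0,"claw": 0},
  {"dx": -5.2,"dy": 0,"dz": -0.4,"roll": 0,"claw": 0},
  {"dx": -5.2,"dy": 0,"dz": -0.3,"roll": 0,"claw": 0},
  {"dx": -5.2,"dy": 0,"dz": -0.3,"roll": 0,"claw": 0},
  {"dx": -5.2,"dy": 0,"dz": -0.3,"roll": 0,"claw": 0},
])

```text
t: 11.4
eef_pos: [0.5368, -0.1332, 0.0523]
ee_rot: [-0.0, 0.754, 0.657, -0.0]
force: [0.1, 0.2, 0.3]
finger_gap: -0.0001
finger_force: 0.0
```

Emit:
arm_command([
  {"dx": 0,"dy": 0,"dz": 0.1,"roll": 0,"claw": 0},
  {"dx": 0,"dy": 0,"dz": 0.2,"roll": 0,"claw": 0},
  {"dx": 0,"dy": 0,"dz": 0.3,"roll": 0,"claw": 0},
  {"dx": 0,"dy": 0,"dz": 0.3,"roll": 0,"claw": 0},
  {"dx": 0,"dy": 0,"dz": 0.3,"roll": 0,"claw": 0},
])

```text
t: 11.9
eef_pos: [0.5369, -0.1338, 0.0494]
ee_rot: [0.0, 0.754, 0.657, 0.0]
force: [0.2, 1.9, 3.0]
finger_gap: 0.0003
finger_force: 1.0
```

```bash
python3 f.py
```

```text
{'t': 11.9, 'eef_pos': [0.5369, -0.1338, 0.0494], 'force': [0.1526, 1.915, 3.0417], 'wrist_torque': [0.23, -0.0573, -0.0275], 'effort': [-0.7394, -52.8211, -17.4943, -0.2624, -0.0281, 0.0001], 'qd': [-0.0007, -0.0004, 0.0013, -0.0003, 0.0, 0.0013]}
```

All four are tapped: keys 1, 3 and 4 are at the free height, and key 2 is latched. I'll lift, return to key 2 and stop just above it.

Emit:
arm_command([
  {"dx": 0,"dy": 0,"dz": -1.0,"roll": 0,"claw": 0},
  {"dx": 0,"dy": 0,"dz": -2.0,"roll": 0,"claw": 0},
  {"dx": 2.6,"dy": 0,"dz": -2.0,"roll": 0,"claw": 0},
  {"dx": 5.2,"dy": 0,"dz": -2.0,"roll": 0,"claw": 0},
  {"dx": 7.8,"dy": 0,"dz": -2.0,"roll": 0,"claw": 0},
  {"dx": 10.4,"dy": 0,"dz": -2.0,"roll": 0,"claw": 0},
  {"dx": 10.4,"dy": 0,"dz": -2.0,"roll": 0,"claw": 0},
  {"dx": 10.4,"dy": 0,"dz": -1.0,"roll": 0,"claw": 0},
  {"dx": 10.4,"dy": 0,"dz": 0,"roll": 0,"claw": 0},
  {"dx": 10.4,"dy": 0,"dz": 0.3,"roll": 0,"claw": 0},
  {"dx": 10.4,"dy": 0,"dz": 0.3,"roll": 0,"claw": 0},
  {"dx": 10.4,"dy": 0,"dz": 0.3,"roll": 0,"claw": 0},
])

```text
t: 13.1
eef_pos: [0.5507, -0.0314, 0.0459]
ee_rot: [-0.0, 0.754, 0.657, -0.0]
force: [-0.0, 0.2, -0.5]
finger_gap: -0.0002
finger_force: 0.0
```

Emit:
arm_command([
  {"dx": 0,"dy": 0,"dz": 0.1,"roll": 0,"claw": 0},
  {"dx": 0,"dy": 0,"dz": 0.2,"roll": 0,"claw": 0},
  {"dx": 0,"dy": 0,"dz": 0.25,"roll": 0,"claw": 0},
  {"dx": 0,"dy": 0,"dz": 0.3,"roll": 0,"claw": 0},
  {"dx": 0,"dy": 0,"dz": 0.3,"roll": 0,"claw": 0},
  {"dx": 0,"dy": 0,"dz": 0.3,"roll": 0,"claw": 0},
])

```text
t: 13.7
eef_pos: [0.5511, -0.031, 0.0435]
ee_rot: [0.0, 0.754, 0.657, 0.0]
force: [-0.4, -1.8, 5.5]
finger_gap: 0.0003
finger_force: 2.6
```

```bash
python3 f.py
```

```text
{'t': 13.7, 'eef_pos': [0.5511, -0.031, 0.0435], 'force': [-0.3706, -1.7657, 5.5101], 'wrist_torque': [-0.4155, 0.0872, 0.0335], 'effort': [1.2392, -51.4529, -16.85, 0.4253, -0.2224, -0.0022], 'qd': [-0.0007, -0.0009, -0.0008, 0.0005, -0.0002, 0.0004]}
```

Emit:
arm_command([
  {"dx": 0,"dy": 0,"dz": 0.05,"roll": 0,"claw": 0},
  {"dx": 0,"dy": 0,"dz": 0.1,"roll": 0,"claw": 0},
  {"dx": 0,"dy": 0,"dz": 0.1,"roll": 0,"claw": 0},
])

```text
t: 14.0
eef_pos: [0.5511, -0.031, 0.0425]
ee_rot: [0.0, 0.754, 0.657, 0.0]
force: [-1.3, -3.3, 6.1]
finger_gap: 0.0002
finger_force: 3.0
```

Emit:
arm_command([
  {"dx": 0,"dy": 0,"dz": 0.05,"roll": 0,"claw": 0},
  {"dx": 0,"dy": 0,"dz": 0.1,"roll": 0,"claw": 0},
  {"dx": 0,"dy": 0,"dz": 0.1,"roll": 0,"claw": 0},
])

```text
t: 14.3
eef_pos: [0.5511, -0.031, 0.0416]
ee_rot: [0.0, 0.754, 0.657, 0.0]
force: [-1.6, -2.0, 6.8]
finger_gap: -0.0
finger_force: 3.3
```

```bash
python3 f.py
```

```text
{'t': 14.3, 'eef_pos': [0.5511, -0.031, 0.0416], 'force': [-1.633, -1.9542, 6.7696], 'wrist_torque': [-0.3947, 0.2253, 0.0441], 'effort': [1.2319, -50.7125, -16.6397, 0.4245, -0.3566, -0.0021], 'qd': [0.0004, 0.0009, -0.0011, 0.0002, 0.0006, 0.0024]}
```

Emit:
arm_command([
  {"dx": 0,"dy": 0,"dz": 0.05,"roll": 0,"claw": 0},
  {"dx": 0,"dy": 0,"dz": 0.05,"roll": 0,"claw": 0},
])

```text
t: 14.5
eef_pos: [0.5511, -0.031, 0.0414]
ee_rot: [0.0, 0.754, 0.657, 0.0]
force: [-2.6, -2.7, 10.8]
finger_gap: 0.0001
finger_force: 5.2
```

Emit:
arm_command([
  {"dx": 0,"dy": 0,"dz": -1,"roll": 0,"claw": 0},
  {"dx": 0,"dy": 0,"dz": -3,"roll": 0,"claw": 0},
  {"dx": 0,"dy": 0,"dz": -7,"roll": 0,"claw": 0},
  {"dx": 0,"dy": 0,"dz": -11,"roll": 0,"claw": 0},
  {"dx": 15,"dy": 0,"dz": -14,"roll": 0,"claw": 0},
  {"dx": 15,"dy": 0,"dz": -14,"roll": 0,"claw": 0},
  {"dx": 15,"dy": 0,"dz": -14,"roll": 0,"claw": 0},
  {"dx": 15,"dy": 0,"dz": -14,"roll": 0,"claw": 0},
  {"dx": 15,"dy": 0,"dz": -14,"roll": 0,"claw": 0},
])

```text
t: 15.4
eef_pos: [0.5711, 0.1192, 0.1808]
ee_rot: [-0.0, 0.753, 0.658, 0.0]
force: [-0.6, -0.1, -0.6]
finger_gap: 0.0
finger_force: 0.0
```

```bash
python3 f.py
python3 - <<'E'
from h import *
c=cam("side");P=pts(c);cv2.imwrite("pics/7.png",cv2.resize(c["pixels"][120:400,220:460,::-1],None,fx=2,fy=2))
for u,v in((322,202),(326,225),(331,246),(336,271)):print(np.median(P[v-3:v+4,u-4:u+5].reshape(-1,3),0).round(4))
E
```

```text
{'t': 15.4, 'eef_pos': [0.5711, 0.1192, 0.1808], 'force': [-0.6359, -0.1228, -0.6169], 'wrist_torque': [0.0032, -0.0488, -0.0343], 'effort': [1.6733, -52.8845, -26.864, 0.1431, -0.0409, 0.1297], 'qd': [-0.0446, 0.0054, 0.0266, -0.0079, -0.0021, -0.0114]}
[0.5588 0.0199 0.0649]
[ 0.55   -0.0361  0.0651]
[ 0.5442 -0.0839  0.0652]
[ 0.5375 -0.135   0.0648]
```

View pics/7.png

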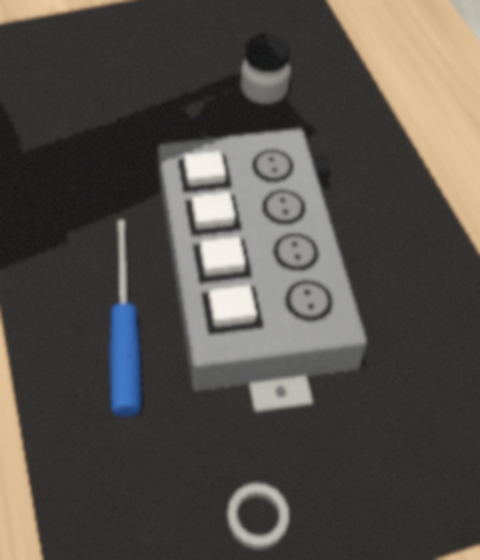

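All four key tops now read z of about 0.065, with key 2 at (213,210) level with the others. The jar (266,70), driver (125,350) and ring (258,515) have not moved, and the arm is clear.

```bash
python3 -c "
from station import workorder;print(workorder.sign_off())"
```

```text
the job is handed in; nothing more can be done
None
```

I tapped all four keys from left to right and found the second one latched; I then pressed it until it let go, all four tops now read level at about 65 mm, and the job is handed in at about 15 s.

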